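# Refill the spacer tube magazine and pin it

## Robot

A 6-joint arm with a two-finger parallel gripper is mounted at the origin on the work surface. World frame = base frame: x ahead of the robot, y to its left, z up, the work surface at z = 0. Lengths are in m, angles in rad, forces in N, time in s.
With the tool pointing down it reaches from about 0.275 to 0.875 m from the base axis. Payload 12.5 kg.
Tool frame: the origin (TCP) lies at the very end of the fingers, on their centre line; the grasp point (between the pads) lies 19 mm behind it; x points along the fingers, y is the direction in which the jaws open and shut, and the axes are right-handed (so a half turn about x gives the same grasp; the last joint's range is limited). The gripper opens to 85 mm and grips with 20 to 120 N. Pads are 22 mm wide; open, the fingers measure 114 mm over their backs; the gripper's body (76 mm by 85 mm) begins 54 mm behind the grasp point. The pads swing forward as they close: fully open they stand 13 mm farther back than shut.
Start: joints at [-1.236, 0.351, 1.652, -0, 1.139, -0.085], TCP at [0.224, -0.502, 0.231] pointing down, gripper open.
Joint ranges: [-2.75, 2.75], [-0.79, 2.1], [0.01, 2.65], [-1.57, 4.71], [0.07, 3.14], [-2.87, 2.87]. Speed limits (rad/s): [2.22, 2.22, 2.79, 3.14, 3.14, 3.14].

## Interface

Orientations are given as a 3x3 rotation matrix whose columns are the frame's x, y, z axes.
In Python, from bench import manip gives the robot as it stands. Calls block until the motion is done:
- manip.move_ptp(position, orientation): joint-space move of the TCP to a pose.
- manip.move_l(position, attitude=None, max_speed=0.15): straight line of the TCP; attitude=None keeps the orientation; max_speed is the mean speed in m/s.
- manip.move_j(angles): joint-space move.
- manip.set_gripper(opening, effort=None): opening from 0.0 (shut) to 1.0 (fully open); effort is the grip in N (None keeps the last); returns when the fingers have stopped.
- manip.dwell(seconds).
- manip.inverse_kinematics(position, orientation): joint angles nearest the present ones, or None.
- manip.grab_frame(name): name is "scene" or "top"; returns (picture, depth): 384x512x3 uint8, red, green, blue; 384x512 float32, m along the optical axis (not along the pixel's ray), 0 where there is no reading.
- manip.get_calibration(name): a dict with "camera_matrix" (3x3 intrinsics, pixels), "R" (3x3) and "t" (3): a world point X has camera coordinates R X + t. Camera axes: x right, y down, z forward; pixel columns grow to the right and rows downward; lengths in m; the calibration is good to about 2 mm. A picture is of the moment at which its call begins. get_calibration takes no time and is no camera call.
A pose or a line that the arm cannot do raises manip.Unreachable and nothing moves.
- manip.sign_off(): hands the job in, once; it reports no verdict.
Trained networks look in the newest picture that a camera, given by its name, has taken for a name from the list of things; names that differ only in an ending like _2 or _b are one class to them, and where a whole thing is asked for, a point or a joint stands for the part that bears it (a point fixed in the world has none). Each returns a list of dicts, best first, with "confidence" (0 to 1); they miss things now and then, are a little off and sometimes report something else, mostly with a low value. They report only what shows in the picture. A call takes as long as a camera call. They do not tell look-alikes from the thing itself.
- manip.look_for(camera, name): "at" ([x, y, z] in m, in world coordinates, good to about 4 mm: the middle of the surface that is visible of it).
Readings, each from a call of its own:
- manip.current_time(): time.
- manip.current_qpos(): joint angles.
- manip.current_joint_vel(): joint speeds.
- manip.current_joint_torque(): joint torques, N m.
- manip.current_ee_pos(): TCP position.
- manip.current_tcp_rot(): TCP orientation.
- manip.current_force(): force on the tool from outside, world axes, zero at the start.
- manip.current_ft_torque(): the same for the moment, N m.
- manip.current_grip_width(): opening from 0.0 (shut) to 1.0 (fully open).
Only numpy, scipy, OpenCV 4.12 (cv2) and the standard library are available. Lean on these libraries where they do the work, as an engineer would, in place of code of your own. Each camera call takes 0.05 s, during which the arm holds its last target. There are 200 camera calls.

## Task

Refill the tube magazine: draw its keeper pin out, then load every loose spacer down through the mouth of the tube so that they lie flat, end to end, on the tube's floor. Then push the keeper pin back through both sides of the tube, from either side, at the pair of holes directly above the top spacer, home up to its handle, and let go. Leave the tape measure, the bottle and the wrench where they are.

Things in the scene. Friction and masses are not known exactly. Their poses are not given: they have to be found in the camera images.
- magazine: gravity tube magazine bolted to the bench, fixed. Origin on the bench under the tube's axis, z up. Plate 110 x 110 x 12 mm, on it a 64 mm square block; its top, z = 30 mm, is the tube's floor. Upright aluminium tube of eight flat sides: inside 31 mm across flats (34.6 mm between the drilled flats at +y and -y), wall 3 mm; straight from z = 30 to 222 mm. The flat at +x has a sight slot 9 mm wide
- magazine_mouth (a point): centre of the tube's open mouth, at the rim of its flared lip, z = 230 mm. The lip flares from 31 mm across inside at z = 222 mm to about 42 mm inside (48 mm outside) at the rim
- magazine_holes (a point): on the tube's axis, midway between the top pair of pin holes. Six pairs of square holes, 11 x 11 mm, face one another along the magazine's y axis; both sides are alike. Pair k (1 lowest, 6 top) has its centre at z = 37.5 + 28 k mm: its lower edge is 2 mm above a stack of k spacers
- pin: keeper pin: steel rod 7 mm thick, 62 mm long, the last 6 mm tapered to 4 mm, and a black handle 14 x 14 mm square, 60 mm long. Origin on the rod's axis at the shoulder where the handle ends; x points to the tip, the handle lies at x = 0 to -60 mm. 45 g, balances 10 mm ahead of the shoulder. On the bench it rests on the handle's edge and the tip, 4 degrees nose down
- pin_middle (a point): point on the rod 20.3 mm ahead of the shoulder: it is on the tube's axis when the pin is fully home, shoulder against the tube. The pin starts through the top pair of holes, handle on the magazine's +y side, so it bars the mouth; it just lies in the holes, with 2 mm of play all round
- pin_tip (a point): tip of the pin's rod, 62 mm ahead of the shoulder
- spacer1: aluminium spacer, a plain turned ring: 28 mm outside diameter, 28 mm high, 10 mm bore, about 42 g, smooth; stands flat on the bench. Origin at its centre, z along the bore; both ends alike. None when absent
- spacer2: aluminium spacer, a plain turned ring: 28 mm outside diameter, 28 mm high, 10 mm bore, about 42 g, smooth; stands flat on the bench. Origin at its centre, z along the bore; both ends alike. None when absent
- spacer3: aluminium spacer, a plain turned ring: 28 mm outside diameter, 28 mm high, 10 mm bore, about 42 g, smooth; stands flat on the bench. Origin at its centre, z along the bore; both ends alike. None when absent
- spacer4: aluminium spacer, a plain turned ring: 28 mm outside diameter, 28 mm high, 10 mm bore, about 42 g, smooth; stands flat on the bench. Origin at its centre, z along the bore; both ends alike. None when absent
- spacer5: aluminium spacer, a plain turned ring: 28 mm outside diameter, 28 mm high, 10 mm bore, about 42 g, smooth; stands flat on the bench. Origin at its centre, z along the bore; both ends alike. None when absent
- spacer6: aluminium spacer, a plain turned ring: 28 mm outside diameter, 28 mm high, 10 mm bore, about 42 g, smooth; stands flat on the bench. Origin at its centre, z along the bore; both ends alike. None when absent
- tape: bystander: tape measure, 66 x 36 x 62 mm, standing on the bench
- bottle: bystander: small upright plastic bottle, 34 mm diameter, 85 mm high, standing on the bench
- wrench: bystander: 170 mm wrench lying on the bench
Mind the look-alikes: they are no part of the job. What is meant by the pin is not pink or yellow, and is the larger of those in its own colour.

How it is judged:
By the outcome, as a careful person would: the job done as asked, in the order asked, and still so for the second after the job is handed in, with the robot touching nothing.
Of spacer1, spacer2, spacer3, spacer4, spacer5, spacer6 only 4 to 6 are there at a start; the rules pass over those that are not, and their reading is None.
At some moment in a run one of spacer1, spacer2, spacer3, spacer4, spacer5, spacer6 may be knocked a few centimetres aside while the robot is not near it.
Once in a run the grip may slacken for a moment while it holds something.
It also fails if it takes over 210 s, if anything falls off the work surface, if the arm or the gripper's body presses on something with over 40 N, if the wrist force passes 120 N, or if a joint passes its speed limit or range.

## Working session

There is one attempt and no reset: what is moved stays moved. The work goes in short steps, each a Python script; the robot and the scene stay as the last script left them, time stands still between calls to the robot, and variables do not carry over. Pictures are saved under pics/ and viewed, about 12 in all and at most 16, crops included, and the job is handed in when it is done.

```bash
ls; mkdir -p pics; python3 - <<'E'
from bench import manip
import cv2,numpy as np
for c in("scene","top"):
    p,d=manip.grab_frame(c); cv2.imwrite(f"pics/{c}0.png",p[:,:,::-1]); np.save(f"pics/{c}0.npy",d)
    k=manip.get_calibration(c); print(c,k["camera_matrix"].round(1).tolist(),k["R"].round(3).tolist(),k["t"].round(3).tolist())
    for n in("magazine","pin","spacer1","tape","bottle","wrench"):
        print(n,[(np.round(o["at"],3).tolist(),round(o["confidence"],2)) for o in manip.look_for(c,n)])
print(manip.current_time())
E
```

```text
pics
scene [[393.1, 0.0, 256.2], [0.0, 393.1, 193.6], [0.0, 0.0, 1.0]] [[0.837, 0.547, 0.017], [0.322, -0.468, -0.823], [-0.442, 0.694, -0.568]] [-0.437, -0.056, 1.442]
magazine [([0.538, 0.077, 0.041], 0.81)]
pin [([0.631, 0.238, 0.005], 0.46)]
spacer1 [([0.443, -0.325, 0.022], 0.69), ([0.604, -0.239, 0.025], 0.68), ([0.456, -0.242, 0.023], 0.58), ([0.569, -0.34, 0.027], 0.58)]
tape [([0.715, -0.086, 0.05], 0.75)]
bottle [([0.743, 0.055, 0.047], 0.56)]
wrench [([0.693, -0.261, 0.005], 0.63)]
top [[362.0, 0.0, 247.8], [0.0, 362.0, 190.1], [0.0, 0.0, 1.0]] [[-0.002, -1.0, 0.009], [-0.997, 0.001, -0.078], [0.078, -0.009, -0.997]] [-0.06, 0.546, 0.906]
magazine [([0.51, 0.138, 0.213], 0.74), ([0.518, 0.08, 0.019], 0.62)]
pin [([0.507, 0.134, 0.211], 0.69), ([0.379, 0.251, 0.012], 0.65), ([0.368, 0.122, 0.013], 0.64), ([0.628, 0.242, 0.009], 0.6)]
spacer1 [([0.464, -0.117, 0.023], 0.61), ([0.436, -0.324, 0.027], 0.61)]
tape [([0.702, -0.071, 0.063], 0.97), ([0.453, -0.238, 0.03], 0.5)]
bottle [([0.727, 0.069, 0.063], 0.62)]
wrench [([0.686, -0.256, 0.004], 0.81), ([0.731, 0.066, 0.06], 0.24), ([0.513, 0.135, 0.212], 0.19), ([0.515, 0.081, 0.015], 0.18)]
0.7
```

View pics/scene0.png

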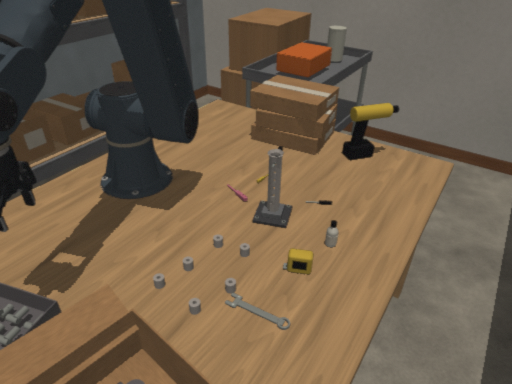

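View pics/top0.png

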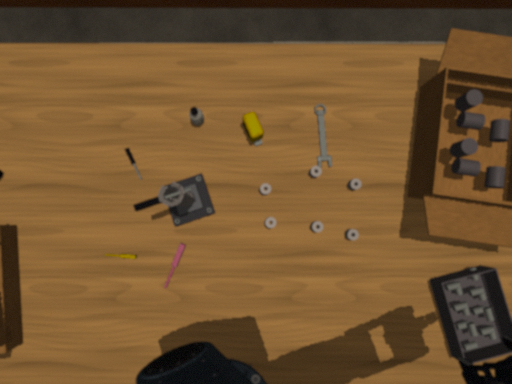

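The scene view shows the magazine at (273,190) with the pin handle behind it, and the bottle, tape and wrench to its right. The top view shows six loose spacers at about (316,172), (355,184), (265,189), (271,223), (317,227) and (352,235). The magazine is at (190,200), with its black pin handle pointing left. The pink, yellow and small black drivers are look-alikes.

```bash
cat > h.py <<'E'
from bench import manip
import cv2,numpy as np
def cloud(c,d):
    k=manip.get_calibration(c);K=k["camera_matrix"]
    v,u=np.mgrid[:384,:512]
    X=np.stack([(u-K[0,2])/K[0,0]*d,(v-K[1,2])/K[1,1]*d,d],-1)
    return (X-k["t"])@k["R"]
def rings(P,d,zlo=.02,zhi=.038,box=(.35,.7,-.42,.0)):
    m=(d>0)&(P[...,2]>zlo)&(P[...,2]<zhi)&(P[...,0]>box[0])&(P[...,0]<box[1])&(P[...,1]>box[2])&(P[...,1]<box[3])
    n,l,s,c=cv2.connectedComponentsWithStats(m.astype(np.uint8))
    out=[]
    for i in range(1,n):
        if s[i,4]<25: continue
        q=P[l==i]; r=cv2.minEnclosingCircle(q[:,:2].astype(np.float32))
        out.append((q[:,:2].mean(0).round(4).tolist(),np.round(r[0],4).tolist(),round(r[1],4),round(float(np.median(q[:,2])),4),int(s[i,4])))
    return out
E
python3 - <<'E'
from h import *
d=np.load("pics/top0.npy");P=cloud("top",d)
for r in rings(P,d): print(r)
x,y,z=P[...,0],P[...,1],P[...,2]
near=(d>0)&(abs(x-.515)<.12)&(abs(y-.08)<.13)
print(np.histogram(z[near],bins=np.arange(-.01,.26,.01)))
q=P[near&(z>.006)&(z<.018)]; print("plate",cv2.minAreaRect(q[:,:2].astype(np.float32)),np.median(q[:,2]),len(q))
q=P[near&(z>.222)]; print("rim",q.mean(0),cv2.minEnclosingCircle(q[:,:2].astype(np.float32)),len(q))
q=P[near&(z>.19)&(z<.222)&(y>.115)]; print("handle",q.mean(0),cv2.minAreaRect(q[:,:2].astype(np.float32)),np.percentile(q[:,2],[5,50,95]),len(q))
d=np.load("pics/scene0.npy");P=cloud("scene",d)
x,y,z=P[...,0],P[...,1],P[...,2]
near=(d>0)&(abs(x-.515)<.12)&(abs(y-.08)<.13)
q=P[near&(z>.006)&(z<.018)]; print("plateS",cv2.minAreaRect(q[:,:2].astype(np.float32)),np.median(q[:,2]),len(q))
for r in rings(P,d): print(r)
p=cv2.imread("pics/top0.png")[150:250,110:230]; a=cv2.resize(p,None,fx=4.5,fy=4.5,interpolation=cv2.INTER_CUBIC)
cv2.imwrite("pics/mag0.png",a)
E
```

```text
([0.6788, -0.0774], [0.6881, -0.0787], 0.0198, 0.0298, 26)
([0.5936, -0.234], [0.5937, -0.2349], 0.0143, 0.0285, 91)
([0.5606, -0.3351], [0.5614, -0.3359], 0.0147, 0.0289, 96)
([0.5483, -0.105], [0.5486, -0.1051], 0.014, 0.0285, 87)
([0.4632, -0.1173], [0.4632, -0.1174], 0.014, 0.0284, 86)
([0.4519, -0.2358], [0.4524, -0.236], 0.014, 0.0287, 91)
([0.432, -0.3242], [0.4324, -0.3248], 0.0141, 0.0284, 94)
(array([2431, 4674,  913,  129,  197,   10,    8,   14,   15,   16,   15,
         15,   21,   12,   18,   23,   19,   18,   23,   22,   28,  164,
        153,  184,   59,    0]), array([-0.01,  0.  ,  0.01,  0.02,  0.03,  0.04,  0.05,  0.06,  0.07,
        0.08,  0.09,  0.1 ,  0.11,  0.12,  0.13,  0.14,  0.15,  0.16,
        0.17,  0.18,  0.19,  0.2 ,  0.21,  0.22,  0.23,  0.24,  0.25]))
plate ((0.5056761503219604, 0.06221409887075424), (0.17686928808689117, 0.18227370083332062), 20.253137588500977) 0.012619432222562108 953
rim [0.51982133 0.09444551 0.22783768] ((0.523356020450592, 0.09426581859588623), 0.02576826885342598) 232
handle [0.50293226 0.14656027 0.21001593] ((0.5039495825767517, 0.1456546187400818), (0.014601290225982666, 0.05606209114193916), 19.244190216064453) [0.20254657 0.21063051 0.21296748] 208
plateS ((0.49429357051849365, 0.08303874731063843), (0.177176371216774, 0.11708386242389679), 16.049304962158203) 0.012675350302616576 474
([0.4672, -0.1205], [0.464, -0.1199], 0.0158, 0.028, 69)
([0.552, -0.1075], [0.5499, -0.1063], 0.0152, 0.0279, 72)
([0.4561, -0.2385], [0.4555, -0.2367], 0.0154, 0.0277, 78)
([0.4363, -0.3273], [0.434, -0.3263], 0.0153, 0.028, 93)
([0.5971, -0.2373], [0.5965, -0.237], 0.0157, 0.0278, 91)
([0.5647, -0.3379], [0.563, -0.3375], 0.0156, 0.0276, 110)
```

View pics/mag0.png

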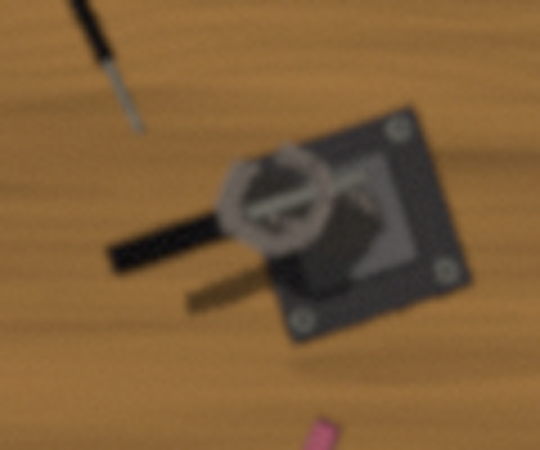

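The crop shows the rim centred near (275,198) in crop pixels and the magazine yawed about 19°. The pin lies through the tube with its handle pointing to +y.

```bash
cat >> h.py <<'E'
YAW=np.radians(19.2)
MX=np.array([np.cos(YAW),np.sin(YAW),0]);MY=np.array([-np.sin(YAW),np.cos(YAW),0]);Z=np.array([0,0,1.])
def rot(jaw,pitch=0.):   # tool down, jaws along jaw; pitch turns it about the jaw axis
    y=np.array(jaw,float);y/=np.linalg.norm(y);x=-Z
    R=np.stack([x,y,np.cross(x,y)],1)
    return cv2.Rodrigues(y*pitch)[0]@R
def best(p,jaw):
    c=[(abs(q[5]),s) for s in(1,-1) for q in[manip.inverse_kinematics(p,rot(s*np.array(jaw)))] if q is not None]
    return min(c)[1]*np.array(jaw)
def st(m=""): print(m,manip.current_time(),np.round(manip.current_ee_pos(),4),"g",round(manip.current_grip_width(),3),"F",np.round(manip.current_force(),1))
def onplane(c,u,v,z):
    k=manip.get_calibration(c);K=k["camera_matrix"];r=k["R"].T@np.array([(u-K[0,2])/K[0,0],(v-K[1,2])/K[1,1],1]);o=-k["R"].T@k["t"]
    return o+r*(z-o[2])/r[2]
E
python3 - <<'E'
from h import *
f=lambda a,b:(110+(a+.5)/4.5-.5,150+(b+.5)/4.5-.5)
print("rim",onplane("top",*f(275,198.5),.23),"plate",onplane("top",*f(354,225),.012))
d=np.load("pics/scene0.npy");P=cloud("scene",d);x,y,z=P[...,0],P[...,1],P[...,2]
near=(d>0)&(abs(x-.525)<.06)&(abs(y-.09)<.06)
q=P[near&(z>.222)]; print("rimS",q.mean(0),cv2.minEnclosingCircle(q[:,:2].astype(np.float32)),len(q))
a=.3295;H=np.array([.5045,.1450,.2036])
j=best(H,MX);print(j,manip.inverse_kinematics(H,rot(j)))
E
```

```text
rim [0.52230267 0.09323641 0.23      ] plate [0.52202187 0.09226403 0.012     ]
rimS [0.52127942 0.09597419 0.22729228] ((0.5259668827056885, 0.0953364446759224), 0.027109110727906227) 91
[0.94437637 0.32886665 0.        ] [ 1.91169210e-01  3.37166857e-01  1.74589012e+00 -4.44089210e-16
  1.05853567e+00 -1.43934007e-01]
```

```bash
cat >> h.py <<'E'
C=np.array([.5225,.0930,0])
ZP=.1975          # TCP height at the pin's grasp
E
python3 - <<'E'
from h import *
G=C+.053*MY; J=MX; R=rot(J)
manip.set_gripper(.55,60)
q=manip.current_ee_pos()
manip.move_l([.35,-.35,.33],None,.3)
manip.move_ptp(G+[0,0,.30],R)
manip.move_l(G+[0,0,ZP],None,.12); st("at")
manip.set_gripper(0,40); st("grip")
p,d=manip.grab_frame("scene");cv2.imwrite("pics/grip.png",cv2.resize(p[90:250,190:390,::-1],None,fx=3.5,fy=3.5))
E
```

```text
at 4.925 [0.5055 0.1431 0.1982] g 0.55 F [0.1 0.3 0.3]
grip 5.3167 [0.5053 0.1431 0.1979] g 0.148 F [ 0.5 -1.1  1.8]
```

View pics/grip.png

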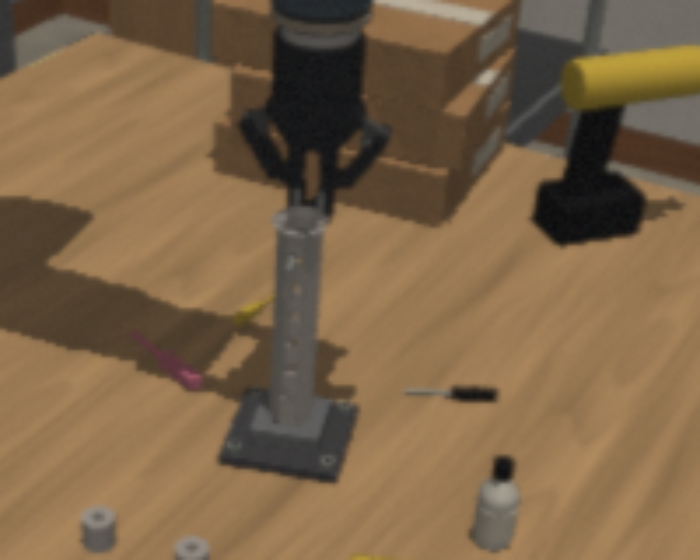

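The grip is on the handle: the fingers straddle it just behind the rim at (310,180) in crop pixels, and the opening is about 13 mm. Next I draw the pin out and lay it down at 4° nose down.

```bash
python3 - <<'E'
from h import *
G=C+.053*MY
manip.move_l(C+.15*MY+[0,0,ZP],None,.1); st("out")
B=C+.172*MY; R=rot(MX,np.radians(4))
manip.move_l(B+[0,0,.15],R,.2)
manip.move_l(B+[0,0,.015],None,.15); st()
z=.012
while z>.002:
    manip.move_l(B+[0,0,z],None,.03)
    f=manip.current_force()[2]
    if f>3: break
    z-=.001
st("down %.4f"%z)
manip.set_gripper(.5); st("rel")
manip.move_l(B+[0,0,.30],None,.3)
p,d=manip.grab_frame("top");cv2.imwrite("pics/laid.png",cv2.resize(p[140:260,70:230,::-1],None,fx=4,fy=4))
p,d=manip.grab_frame("scene");cv2.imwrite("pics/laidS.png",p[:,:,::-1])
E
```

```text
out 6.4833 [0.4733 0.2343 0.1975] g 0.149 F [ 0.2 -0.1 -0.5]
 7.9417 [0.4666 0.2557 0.0159] g 0.15 F [ 0.3  0.8 -0.2]
down 0.0030 10.4417 [0.466  0.2556 0.0034] g 0.149 F [-1.2 -0.4  6.7]
rel 10.8417 [0.4659 0.2554 0.0029] g 0.501 F [ 0.3 -0.3 -0.4]
```

View pics/laid.png

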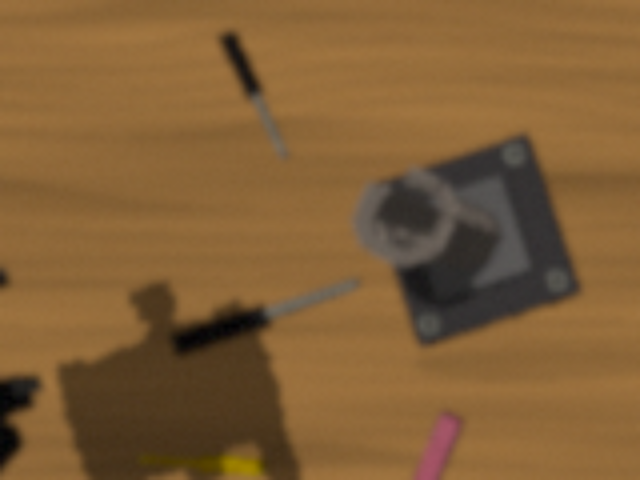

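The pin lies neatly in line with the magazine, handle at (220,330) and tip at (357,282) in crop pixels, and the mouth is free. Loading the first spacer now.

```bash
cat >> h.py <<'E'
J2=np.array([.707,.707,0])
def see():
    p,d=manip.grab_frame("top");P=cloud("top",d)
    rs=[r for r in rings(P,d,box=(.3,.66,-.45,.03)) if 50<r[4]<140 and r[2]<.018]
    r=np.linalg.norm(P[...,:2]-C[:2],axis=-1);m=(d>0)&(r<.010)&(P[...,2]>.21)
    return [np.array(r[1]) for r in rs],int(m.sum())
def pick(s,jaw=J2,zt=.010):
    p=np.array([s[0]+.0009,s[1]-.0007,0]);R=rot(jaw)
    manip.set_gripper(.55,70)
    manip.move_ptp(p+[0,0,.10],R)
    manip.move_l(p+[0,0,zt],None,.12)
    manip.set_gripper(0,70)
    manip.move_l(p+[0,0,.12],None,.2)
    w=manip.current_grip_width();st("picked");return w>.25
def load(jaw=J2,zr=.2375):
    R=rot(jaw)
    manip.move_l(C+[0,0,.30],R,.3)
    w=manip.current_grip_width()
    if w<.25: st("LOST");return False
    manip.move_l(C+[0,0,zr],None,.1);st("over")
    manip.set_gripper(.55);manip.dwell(.2)
    manip.move_l(C+[0,0,.31],None,.25)
    return True
E
python3 - <<'E'
from h import *
manip.move_l(C+[0,0,.31],None,.3)
ss,m=see();print(np.round(ss,4).tolist(),m)
s=min(ss,key=lambda s:np.linalg.norm(s-C[:2]))
if pick(s): 
    manip.move_l(C+[0,0,.30],rot(J2),.3)
    for c in("scene","top"):
        p,d=manip.grab_frame(c);cv2.imwrite(f"pics/hold_{c}.png",p[:,:,::-1])
    a=cv2.imread("pics/hold_scene.png")[90:210,210:350];b=cv2.imread("pics/hold_top.png")[130:250,110:250]
    cv2.imwrite("pics/hold.png",cv2.resize(np.hstack([a,b]),None,fx=2.8,fy=2.8))
st()
E
```

```text
[[0.5935, -0.2349], [0.5606, -0.336], [0.5487, -0.1052], [0.4631, -0.1175], [0.4523, -0.2357], [0.4319, -0.3248]] 397
picked 16.1333 [ 0.549  -0.1058  0.1192] g 0.299 F [-0.5 -0.4 -0.9]
 17.2833 [0.5222 0.092  0.2986] g 0.3 F [ 0.2 -0.4 -0.3]
```

View pics/hold.png

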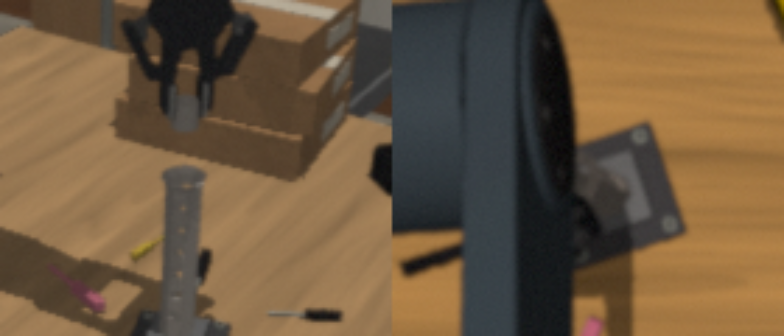

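The spacer is held upright and its lower part projects below the fingertips (left half, (185,115)). The arm hides the mouth from the top camera. Loading it, then looking.

```bash
python3 - <<'E'
from h import *
load();st()
p,d=manip.grab_frame("scene");cv2.imwrite("pics/ld1.png",cv2.resize(p[130:235,230:330,::-1],None,fx=5,fy=5,interpolation=cv2.INTER_CUBIC))
E
```

```text
over 18.3083 [0.5228 0.093  0.2381] g 0.299 F [-0.1 -0.8 -1. ]
 19.2917 [0.5226 0.093  0.3105] g 0.549 F [-0.3  0.7 -0.8]
```

View pics/ld1.png

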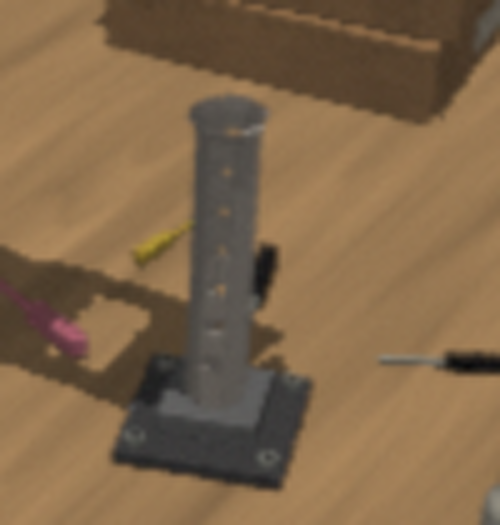

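The mouth is empty and the spacer has gone down the tube. The see-through holes show at crop x≈220, with the lower two greyish. Continuing with the rest.

```bash
python3 - <<'E'
from h import *
for i in range(8):
    ss,_=see()
    print(len(ss),np.round(ss,4).tolist())
    if not ss: break
    s=min(ss,key=lambda s:np.linalg.norm(s-C[:2]))
    if not pick(s): print("missed");manip.move_l(C+[0,0,.31],None,.3);continue
    if not load(): break
    if len(ss)==1: break
st()
manip.move_ptp([.42,-.2,.3],rot(J2))
p,d=manip.grab_frame("scene");cv2.imwrite("pics/ld6.png",cv2.resize(p[120:335,150:350,::-1],None,fx=2.75,fy=2.75,interpolation=cv2.INTER_CUBIC))
q,d2=manip.grab_frame("top");cv2.imwrite("pics/ld6t.png",q[:,:,::-1])
P=cloud("top",d2);r=np.linalg.norm(P[...,:2]-C[:2],axis=-1);m=(d2>0)&(r<.011);print(np.histogram(P[m][:,2],bins=np.arange(.15,.25,.005)))
E
```

```text
5 [[0.5934, -0.2346], [0.5311, -0.2444], [0.4629, -0.1175], [0.4523, -0.2358], [0.4321, -0.3249]]
picked 22.7 [ 0.4634 -0.118   0.1193] g 0.296 F [-0.4  0.4 -1.2]
over 24.5667 [0.5228 0.0929 0.238 ] g 0.301 F [ 0.2  0.2 -0.7]
4 [[0.5941, -0.2348], [0.5311, -0.2444], [0.4519, -0.2356], [0.4322, -0.3247]]
picked 29.2167 [ 0.5944 -0.2352  0.1189] g 0.295 F [ 0.1 -0.3 -1. ]
over 31.4167 [0.5228 0.0929 0.238 ] g 0.298 F [ 0.3 -0.9 -0.7]
3 [[0.5313, -0.2448], [0.4522, -0.2356], [0.4319, -0.3249]]
picked 36.075 [ 0.4527 -0.236   0.1193] g 0.3 F [ 0.6 -0.7 -0.9]
over 38.275 [0.5228 0.093  0.238 ] g 0.297 F [-0.8  0.3  1.1]
2 [[0.5313, -0.2444], [0.4324, -0.3247]]
picked 42.925 [ 0.5317 -0.2448  0.1191] g 0.299 F [-1.1 -0.1 -0.5]
over 45.125 [0.5228 0.0929 0.238 ] g 0.296 F [ 0.6 -0.4  0. ]
1 [[0.4321, -0.3249]]
picked 50.05 [ 0.4326 -0.3252  0.1192] g 0.3 F [ 0.3 -0.4 -1.1]
over 52.525 [0.5228 0.0929 0.238 ] g 0.3 F [0.6 0.2 0.1]
 53.5083 [0.5226 0.093  0.3105] g 0.549 F [-0.9 -0.4 -0.3]
(array([ 3,  1,  0,  0,  2,  1,  3,  1,  4, 58, 11,  0,  0,  0,  0,  0,  0,
        0,  0]), array([0.15 , 0.155, 0.16 , 0.165, 0.17 , 0.175, 0.18 , 0.185, 0.19 ,
       0.195, 0.2  , 0.205, 0.21 , 0.215, 0.22 , 0.225, 0.23 , 0.235,
       0.24 , 0.245]))
```

View pics/ld6.png

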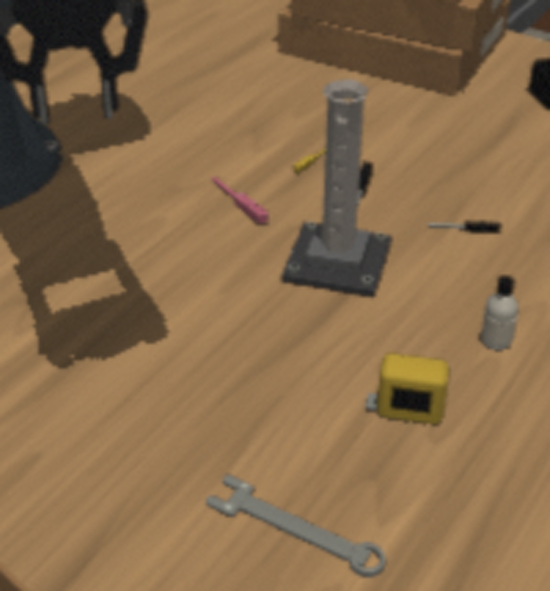

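All six are in, and the stack top reads z≈0.1985 (198 mm expected). The bystanders are unmoved and the bench is clear. One spacer had been knocked to (0.531,-0.244), and the fresh look before each pick caught it. Now the pin.

```bash
python3 - <<'E'
from h import *
B=C+.172*MY; R=rot(MX,np.radians(4))
p,d=cv2.imread("pics/ld6t.png"),None
manip.set_gripper(.5,60)
manip.move_l([.42,.1,.31],None,.3)
manip.move_ptp(B+[0,0,.15],R)
manip.move_l(B+[0,0,.003],None,.12);st()
manip.set_gripper(0,60);st("grip")
manip.move_l(B+[0,0,.12],None,.15);st()
manip.move_l(C+.165*MY+[0,0,ZP+.002],rot(MX),.2);manip.dwell(.3);st("pre")
a,da=manip.grab_frame("scene");b,db=manip.grab_frame("top");np.savez("pics/pre.npz",da=da,db=db)
cv2.imwrite("pics/pre.png",cv2.resize(np.hstack([a[110:210,250:350],b[150:250,110:210]])[:,:,::-1],None,fx=4,fy=4,interpolation=cv2.INTER_CUBIC))
E
```

```text
58.45 [0.4663 0.2556 0.0036] g 0.505 F [ 0.2  0.1 -0.1]
grip 58.825 [0.4662 0.2556 0.0034] g 0.14 F [-0.8 -0.5  4.8]
 59.7583 [0.4654 0.2552 0.1191] g 0.141 F [ 0.4  0.1 -0.4]
pre 60.6083 [0.468  0.2486 0.1986] g 0.139 F [-0.7 -0.2 -0.1]
```

View pics/pre.png

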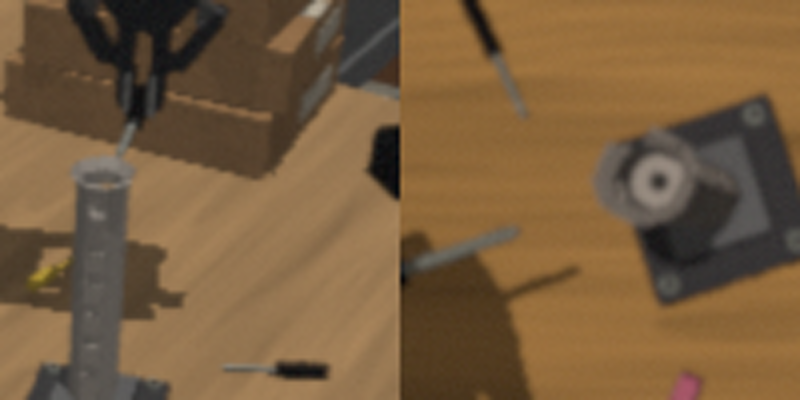

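The rod is held nearly level and points at the tube (right half, tip at (518,233)). The top spacer shows inside the mouth at (660,180). I'll fit the rod's line from depth.

```bash
cat >> h.py <<'E'
def rod(d,c="top",lo=.03,hi=.13):
    P=cloud(c,d);D=P-C;s=D@MY;t=D@MX
    m=(d>0)&(P[...,2]>.185)&(P[...,2]<.225)&(s>lo)&(s<hi)&(abs(t)<.02)
    s,t,z=s[m],t[m],P[...,2][m]
    k=(z>np.median(z)-.006);s,t,z=s[k],t[k],z[k]
    return len(s),"s",s.min().round(4),s.max().round(4),"t-fit",np.polyfit(s,t,1).round(4),"z-fit",np.polyfit(s,z,1).round(4)
E
python3 - <<'E'
from h import *
n=np.load("pics/pre.npz")
print(rod(n["db"],hi=.115)); print(rod(n["da"],"scene",hi=.115))
# edge-midpoint line of the rod in the top picture -> metres at z=.2065
for a,b in((410,265),(518,233)): 
    w=onplane("top",110+(a-400+.5)/4-.5,150+(b+.5)/4-.5,.2065)-C; print(w@MY,w@MX)
w=onplane("top",110+(659-400+.5)/4-.5,150+(181+.5)/4-.5,.198)-C; print("bore",w@MY,w@MX)
P=cloud("top",n["db"]);D=P-C;m=(n["db"]>0)&(np.hypot(D[...,0],D[...,1])<.011)&(P[...,2]>.194)&(P[...,2]<.206);q=D[m];print("sp",q.mean(0),(q@MY).mean(),(q@MX).mean())
st();
E
```

```text
(70, 's', np.float64(0.0745), np.float64(0.1144), 't-fit', array([-0.0143, -0.0009]), 'z-fit', array([0.0081, 0.2066]))
(15, 's', np.float64(0.076), np.float64(0.1144), 't-fit', array([ 0.0173, -0.0021]), 'z-fit', array([-0.0009,  0.2069]))
0.13076195321297235 -0.000577276859607758
0.07406714433230863 -0.0032146742167495274
bore -0.0006380732248599584 -0.0006395138717057274
sp [0.00057765 0.00042948 0.19860905] 0.0002156239803863579 0.0006867659027830369
 60.7083 [0.4681 0.2487 0.199 ] g 0.146 F [ 0.3  0.2 -1.1]
```

```bash
python3 - <<'E'
from h import *
o=.0005*MX+[0,0,ZP+.0038]
manip.move_l(C+.165*MY+o,rot(MX),.05)
print(rod(manip.grab_frame("top")[1],hi=.115))
for s in np.r_[.115,np.arange(.110,.053,-.005),.0525,.051,.050,.049,.048,.047]:
    manip.move_l(C+s*MY+o,None,.04)
    f=manip.current_force();a,b=f@MX,f@MY
    print(round(s,4),manip.current_ee_pos().round(4)[2],"fx %.1f fy %.1f fz %.1f"%(a,b,f[2]),round(manip.current_grip_width(),3))
    if np.linalg.norm(f)>12: break
st()
a,_=manip.grab_frame("scene");b,db=manip.grab_frame("top")
cv2.imwrite("pics/ins.png",cv2.resize(np.hstack([a[110:210,230:330],b[150:250,110:210]])[:,:,::-1],None,fx=4,fy=4,interpolation=cv2.INTER_CUBIC))
E
```

```text
(67, 's', np.float64(0.0746), np.float64(0.1147), 't-fit', array([-0.0058, -0.0008]), 'z-fit', array([-0.0155,  0.2117]))
0.115 0.2013 fx 1.5 fy 0.1 fz -0.0 0.146
0.11 0.2013 fx 0.0 fy 0.2 fz -1.2 0.141
0.105 0.2013 fx 0.6 fy -0.0 fz 0.1 0.144
0.1 0.2013 fx 0.3 fy -0.2 fz 0.1 0.147
0.095 0.2013 fx -0.8 fy -0.0 fz 0.7 0.143
0.09 0.2013 fx -0.1 fy -0.9 fz -0.4 0.14
0.085 0.2013 fx -0.3 fy -0.4 fz -0.9 0.143
0.08 0.2013 fx 0.3 fy 0.1 fz 0.3 0.146
0.075 0.2013 fx 0.2 fy -0.4 fz -1.1 0.143
0.07 0.2013 fx -0.1 fy 0.2 fz -0.7 0.143
0.065 0.2013 fx 0.5 fy -0.6 fz -1.0 0.143
0.06 0.2013 fx 0.3 fy 0.6 fz -0.2 0.142
0.055 0.2013 fx -0.0 fy 0.8 fz -0.5 0.141
0.0525 0.2013 fx 0.5 fy 0.2 fz 1.0 0.142
0.051 0.2013 fx -0.5 fy 0.6 fz -1.2 0.144
0.05 0.2013 fx 0.1 fy 0.2 fz 0.1 0.142
0.049 0.2013 fx -0.2 fy 7.4 fz 0.8 0.142
0.048 0.2013 fx 0.8 fy 13.1 fz 1.5 0.143
 66.9583 [0.5066 0.1402 0.2013] g 0.143 F [-3.6 12.7  1.5]
```

View pics/ins.png

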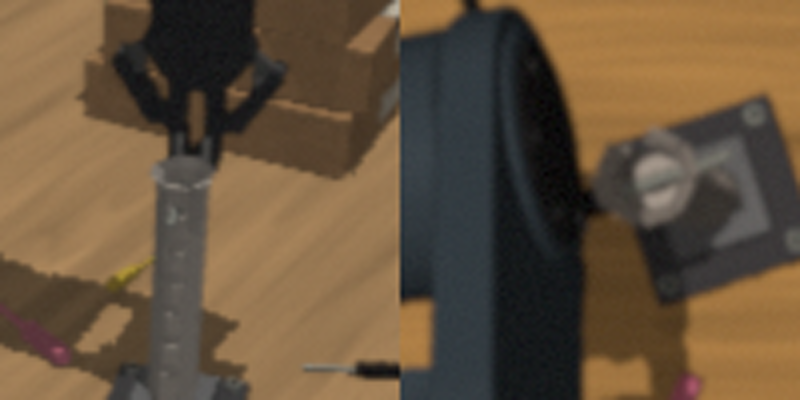

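The shoulder met the tube exactly where predicted (s=0.049), and the rod passes through both walls: right half, it crosses the mouth and comes out at (730,155). I'll lower it onto the hole edges and release.

```bash
python3 - <<'E'
from h import *
o=.0005*MX
for z in np.arange(.2005,.1975,-.0005):
    manip.move_l(C+.0485*MY+o+[0,0,z],None,.03); f=manip.current_force()
    if f[2]>3: break
st("low %.4f"%z); print("fy",manip.current_force()@MY)
manip.set_gripper(.3); manip.dwell(.3); st("rel")
manip.move_l(C+.0485*MY+o+[0,0,.31],None,.15)
manip.move_ptp([.42,-.2,.3],rot(MX))
a,da=manip.grab_frame("scene");b,db=manip.grab_frame("top")
cv2.imwrite("pics/fin.png",cv2.resize(np.hstack([a[120:220,230:330],b[150:250,110:210]])[:,:,::-1],None,fx=4,fy=4,interpolation=cv2.INTER_CUBIC))
P=cloud("top",db);D=P-C;s=D@MY;t=D@MX
m=(db>0)&(abs(t)<.012)&(s>.026)&(s<.1)&(P[...,2]>.19)&(P[...,2]<.222);print("handle s",np.percentile(s[m],[0,5,50,95,100]).round(4),"z",np.median(P[m][:,2]),"t",t[m].mean(),np.polyfit(s[m],P[m][:,2],1))
E
```

```text
low 0.1985 68.3083 [0.5068 0.1403 0.1988] g 0.145 F [-4.1 10.7  3.3]
fy 11.45667228901061
rel 68.8917 [0.507  0.1389 0.1985] g 0.3 F [-0.4 -0.9 -0.3]
handle s [0.0272 0.0322 0.0549 0.0784 0.0812] z 0.21072270849941369 t -0.0018939617779302447 [-0.00784816  0.2107832 ]
```

View pics/fin.png

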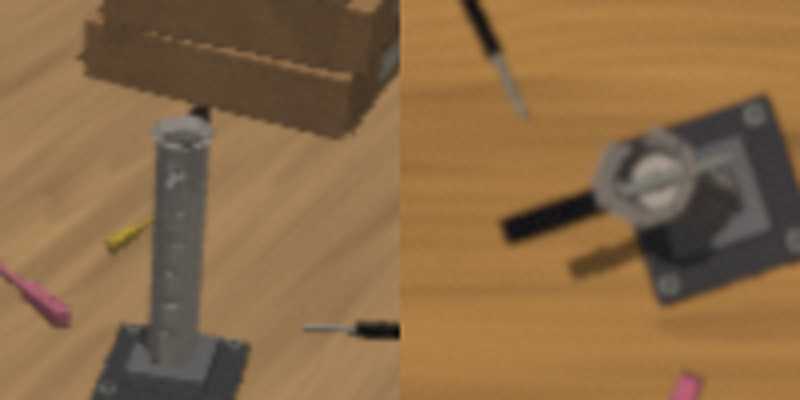

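The pin is level across the mouth, just above the top spacer, and its handle end reads 80–81 mm from the axis (80.3 mm when home). Handing in.

```bash
python3 -c "
from h import *
st();manip.sign_off()"
```

```text
71.2 [ 0.4205 -0.1992  0.3   ] g 0.3 F [-0.   0.   0.1]
the job is handed in; nothing more can be done
```

The magazine is refilled and handed in at 71 s. I drew the keeper pin out, loaded all six spacers through the mouth, then pushed the pin back through the top pair of holes from the +y side and let go.

- **Stack:** its top measured z ≈ 0.1985 m (0.198 m expected for six flat spacers). A fresh look before each pick caught the one spacer that was knocked aside.
- **Pin:** it met the tube where predicted, with a 13 N push at most. After release it lay level, with the handle end 80–81 mm from the tube axis (80.3 mm when fully home).
- **Bystanders:** the tape measure, bottle and wrench looked unmoved in the picture taken after loading. I did not check them again after the pin went in.

No check failed. The camera positions for the spacers differed by about 2 mm between the two views, so I used a value in between.

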